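# Dock the battery pack in the bench charger

## Task

Lift the battery pack straight up out of its tight pocket in the aluminium block by the black rib on its top, and set it down flat on the open worktop, letting go of it. Then take it by the sides near its tail end and dock it in the charger: with the tail held raised, tuck the steel tongue on its nose under the charger's lip, then gently lower the tail (do not let it drop) until the pack lies flat on the cradle floor, inside the tail stop, and let go. Do not disturb the penlight or the tape roll.

Things in the scene. Friction and masses are not known exactly. Their poses are not given: they have to be found in the camera images.
- pack_center (a point): Centre, half-way up, of the loose battery pack's grey body, 0.2 kg. x runs along the pack to its nose, y across, z up when flat. Overall 130 mm long (x -65 to +65), 48 mm wide, 26 mm high (z -13 to +13), plus a rib on top. The front 14 mm (x +51 to +65) is only a flat steel tongue, 40 mm wide, 9 mm thick, level with the underside. Balance point: x = +3 mm.
- pack: The same battery pack; origin at the centre of its underside, axes as for pack_center. It starts in the pocket of the aluminium block, its body's top flush with the block's top, so that only the rib can be gripped there.
- pack_rib (a point): Middle of the black grip rib on top of the pack: 28 mm long along the pack's x, 12 mm wide across (y), standing 14 mm above the body's top (its own top is 40 mm above the pack's underside). This point is 7 mm below the rib's top, over the balance point.
- pack_nose (a point): Middle of the lower front edge of the pack's steel tongue (the tip of the nose, at the underside), 65 mm ahead of the pack's centre. Axes as for the pack.
- tray: Aluminium storage block, fixed, 177 x 95 mm and 34 mm high, with one open pocket 133 x 51 mm whose floor is 8 mm above the worktop (26 mm deep); origin at the centre of its underside, x along the pocket toward the pack's nose, z up. The pack has 1.5 mm of play on each side.
- cradle_seat (a point): Centre of the cradle floor of the fixed grey bench charger, 12 mm above the worktop: the centre of the docked pack's underside. x points from the open mouth (robot side) to the charger body, z up. The body's upright face, 86 mm wide, is at x = +67 mm. Two cheeks, 52 mm apart, 14 mm high, guide the pack from x = 0 to +45, flaring to 69 mm at x = -14. From x = -20 to -77 the floor is only 36 mm wide: fingers can straddle it.
- cradle_stop (a point): Middle of the upper inner edge of the charger's tail stop, at the cradle's mouth: an upright ridge 30 mm wide, 9 mm thick, 10 mm above the cradle floor, its inner face 68 mm in -x from the seat's centre. The pack must lie inside it, with 5 mm of lengthwise play in all between stop and charger body.
- cradle_roof (a point): Middle of the lower front edge of the charger's black roof plate, 74 mm wide, 7 mm thick, reaching from the charger body over the seat to here (13 mm in -x from the seat's centre, 62 mm above the cradle floor). The docked pack's rib is under it, out of reach from above; the tail end sticks out from under it by 52 mm.
- cradle_lip (a point): Middle of the lower front edge of the charger's retaining lip, a dark steel bar 56 mm wide and 8 mm thick which juts 8 mm from the charger body's face; this point is 59 mm in +x from the seat's centre and 13 mm above the cradle floor. Axes as for the seat. The 9 mm tongue goes under it.
- penlight: Loose dark penlight, 113 mm long, lying crosswise beyond the middle of the work area; bystander.
- tape_roll: Loose black roll of tape, 68 mm across, 19 mm high, lying flat behind the penlight; bystander.

How it is judged:
On the way, in this order (a step that is already met when the one before it is completed fails the run):
1. the pack is lifted clear of the block, still about level (z of pack in the frame of tray above 0.037 m and angle between pack_center's own z axis and vertical below 0.35 rad), for 0.1 s.
2. the pack lies flat on the worktop, let go (height (world z) of pack below 0.004 m and angle between pack_center's own z axis and vertical below 0.04 rad and linear speed of pack below 0.02 m/s and contact force between the fingers and pack below 0.1 N), for 0.2 s.
3. the tongue is under the charger's lip with the tail still raised (x of pack_nose in the frame of cradle_lip above 0.001 m and z of pack_nose in the frame of cradle_lip below 0 m and y of pack_nose in the frame of cradle_lip between -0.012 and 0.012 m and angle between pack_center's own z axis and vertical above 0.04 rad), for 0.1 s.
At the end, for the whole second after the job is handed in: The pack lies at rest, flat (within 0.03 rad) on the cradle floor, its centre within 6 mm of the seat's centre in plan and its length along the cradle's x within 0.12 rad, with its tongue at least 1 mm under the charger's lip; let go (x of pack_nose in the frame of cradle_lip above 0.001 m and z of pack_nose in the frame of cradle_lip below 0 m and y of pack_nose in the frame of cradle_lip between -0.012 and 0.012 m and z of pack_nose in the frame of cradle_seat below 0.003 m and angle between pack_center's own z axis and vertical below 0.03 rad and horizontal distance between pack_center and cradle_seat below 0.006 m and angle between the x axis of pack_center and the x axis of cradle_seat, either way round below 0.12 rad and linear speed of pack below 0.01 m/s); the robot touches nothing.
It fails at once if the pack's tail is dropped (turning faster than 3.5 rad/s in the cradle) instead of lowered (horizontal distance between pack_center and cradle_seat below 0.03 m and angular speed of pack above 3.5 rad/s).
It fails at once if the pack is tipped over (angle between pack_center's own z axis and vertical above 1 rad).
It fails at once if the penlight is pushed more than 30 mm (distance of penlight from where it was at the start of the episode above 0.03 m).
It fails at once if the tape roll is pushed more than 30 mm (distance of tape_roll from where it was at the start of the episode above 0.03 m).
It also fails if it takes over 59 s, if anything falls off the work surface, if the arm or the gripper's body presses on something with over 40 N, if the wrist force passes 120 N, or if a joint passes its speed limit or range.

## Robot

A 7-joint arm with a two-finger parallel gripper is mounted at the origin on a cart in front of the work surface, level with it; the furniture and walls round the work are solid. World frame = base frame: x ahead of the robot, y to its left, z up, the work surface at z = 0. Lengths are in m, angles in rad, forces in N, time in s.
With the tool pointing down it reaches from about 0.425 to 0.875 m from the base axis. Payload 8.4 kg.
Tool frame: the origin (TCP) lies midway between the tips of the shut fingers; the grasp point (between the pads) lies 19 mm behind it (grasp_offset is the distance from the TCP to the grasp point, in m); z points along the fingers, y is the direction in which the jaws open and shut (so a half turn about z gives the same grasp; the last joint's range is limited). The gripper opens to 85 mm and grips with 20 to 120 N. Pads are 22 mm wide; open, the fingers measure 114 mm over their backs; the gripper's body (76 mm by 85 mm) begins 54 mm behind the grasp point. The pads swing forward as they close: fully open they stand 13 mm farther back than shut.
Start: joints at [1.249, 0.333, 0.04, 1.465, -0.013, 1.343, -0.059], TCP at [0.144, -0.634, 0.231] pointing down, gripper open.
Joint ranges: [-2.58, 2.58], [-0.38, 2.09], [-1.3, 1.39], [0.25, 2.4], [-1.5, 4.64], [0.08, 2.09], [-2.65, 2.65]. Speed limits (rad/s): [2.22, 2.22, 2.79, 2.79, 3.14, 3.14, 3.14].

## Interface

Orientations are given as a unit quaternion [w, x, y, z].
In Python, from cell import * gives the robot as it stands. The module is installed in compiled form; this text tells all that it offers.
- The arm moves only by the tool servo_tool, never from a script. Its argument "moves" is a list of rows, each a list of 7 numbers: the shift along the world's x, y, z in cm, then the turn, a rotation vector about the world's x, y, z in rad, then the finger opening in cm, from 0 to 8.54. A call has 1 to 8 rows; each row shifts and turns the pose as measured when the row begins; what a row does not reach is not made up. A row lasts 1/8 s, in which the tool goes at most 62.5 mm and 10.7 degrees, less where a joint would pass 70% of its speed; a pose out of reach is approached as far as the arm can. A call with a gripper value outside its range is refused whole. The fingers move at their own pace and stop on an object; "force" is the grip in N (left out, the last holds). Time passes only in rows, so rows that do not move let the fingers close. It gives the time, the measured TCP pose, the force and the opening at its end, in the units of the state.
- sense(): the state, without advancing time (a new reading comes with each control period).
- capture(name): name is "side" or "top"; returns the picture (480x640x3 uint8, blue, green, red); there is no depth.
- camera_params(name): a dict with "intrinsics" (3x3 intrinsics, pixels), "k1" (the pictures are not rectified: a ray, as slopes to the right and down, at radius r is drawn at 1 + k1 r^2 times it, then the intrinsics apply), "R" (3x3) and "t" (3): a world point X has camera coordinates R X + t. Camera axes: x right, y down, z forward; pixel columns grow to the right and rows downward; lengths in m; the calibration is good to about 2 mm. A picture is of the moment at which its call begins. camera_params takes no time and is no camera call.
- hand_in(): hands the job in, once; it reports no verdict.
Trained networks look in the newest picture that a camera, given by its name, has taken for a name from the list of things; names that differ only in an ending like _2 or _b are one class to them, and where a whole thing is asked for, a point or a joint stands for the part that bears it (a point fixed in the world has none). Each returns a list of dicts, best first, with "score" (0 to 1); they miss things now and then, are a little off and sometimes report something else, mostly with a low value. They report only what shows in the picture. A call takes as long as a camera call.
- boxes_of(camera, name): "uv" ([column, row] in pixels, amid what is visible of it).
- place_of(camera, name): "uv" ([column, row] in pixels: a listed point, or the origin of a listed thing).
The state is a dict: "t": time; "joint_pos": joint angles; "qvel": joint speeds; "tau": joint torques, N m; "position": TCP position; "tool_rot": TCP orientation; "ft_force": force on the tool from outside, world axes, zero at the start; "torque": the same for the moment, N m; "gripper_width": finger opening in m.
Only numpy, scipy, OpenCV 4.12 (cv2) and the standard library are available. Lean on these libraries where they do the work, as an engineer would, in place of code of your own. Each camera call takes 0.05 s, during which the arm holds its last target. There are 200 camera calls.

## Working session

There is one attempt and no reset: what is moved stays moved. The work goes in short steps, Python scripts to look and compute and a tool call to move; the robot and the scene stay as the last step left them, time stands still between calls to the robot, and variables do not carry over. Pictures are saved under pics/ and viewed, on a budget of 10 in all, crops included, one or two more only if the job needs it, and the job is handed in when it is done.

Besides the shell and the picture viewer there is one more tool, called after "Emit:" as name(argument=value, ...) on one line, values as JSON. servo_tool: Moves the arm, as the interface text tells. Its arguments: {"type":"object","properties":{"moves":{"type":"array","items":{"type":"array","items":{"type":"number"}}},"force":{"type":"number"}},"required":["moves"]}

```bash
mkdir -p pics
cat > h.py <<'E'
from cell import *
import numpy as np, cv2
from scipy.spatial.transform import Rotation as Rn
def px(cam,X):
    p=camera_params(cam);c=np.array(p["R"])@np.array(X)+np.array(p["t"]);s=c[:2]/c[2]
    s=s*(1+p["k1"]*(s@s));K=np.array(p["intrinsics"]);return (K@[s[0],s[1],1])[:2]
def ray(cam,uv):
    p=camera_params(cam);K=np.array(p["intrinsics"]);d=np.linalg.solve(K,[uv[0],uv[1],1])[:2];s=d.copy()
    for _ in range(30): s=d/(1+p["k1"]*(s@s))
    R=np.array(p["R"]);return -R.T@np.array(p["t"]), R.T@np.array([s[0],s[1],1])
def atz(cam,uv,z):
    o,d=ray(cam,uv);return o+d*(z-o[2])/d[2]
def tri(u1,u2):
    o1,d1=ray("top",u1);o2,d2=ray("side",u2);A=np.c_[d1,-d2];k=np.linalg.lstsq(A,o2-o1,rcond=None)[0]
    a,b=o1+k[0]*d1,o2+k[1]*d2;return (a+b)/2,np.linalg.norm(a-b)
def st():
    s=sense();R=Rn.from_quat(np.array(s["tool_rot"])[[1,2,3,0]]).as_matrix()
    print("t",s["t"],"p",np.round(s["position"],4),"toolx",np.round(R[:,0],3),"y",np.round(R[:,1],3),"z",np.round(R[:,2],3),"w",s["gripper_width"],"F",np.round(s["ft_force"],1));return s,R
E
python3 - <<'E'
from h import *
np.set_printoptions(precision=4,suppress=True)
for c in("top","side"):
    cv2.imwrite(f"pics/{c}0.png",capture(c))
    o,d=ray(c,(320,240));print(c,o,d)
Z=dict(pack_rib=.041,pack_center=.021,pack_nose=.008,tray=0,cradle_seat=.012,cradle_stop=.022,cradle_roof=.074,cradle_lip=.025,penlight=.007,tape_roll=0.01)
for n,z in Z.items():
    r={c:place_of(c,n)[:1] for c in("top","side")}
    for c in r:
        for e in r[c]: print(n,c,np.round(e["uv"],1),round(e["score"],2),atz(c,e["uv"],z))
    if r["top"] and r["side"]: print("   tri",*tri(r["top"][0]["uv"],r["side"][0]["uv"]))
st()
E
```

```text
top [ 0.3261 -0.0077  0.9523] [ 0.2409  0.0021 -0.9706]
side [ 0.1325 -0.3629  0.7521] [ 0.4642  0.3946 -0.793 ]
pack_rib top [420.7 300.2] 0.81 [ 0.4599 -0.1706  0.041 ]
pack_center top [419.  300.9] 0.85 [ 0.4616 -0.1714  0.021 ]
pack_center side [357.2 324. ] 0.94 [ 0.4637 -0.1673  0.021 ]
   tri [ 0.4601 -0.1697  0.0295] 0.0006389308252611921
pack_nose top [415.  263.5] 0.96 [ 0.5266 -0.1667  0.008 ]
pack_nose side [374.4 308.1] 0.93 [ 0.515  -0.1676  0.008 ]
   tri [ 0.5257 -0.1663 -0.005 ] 0.008681733807467031
tray top [416.5 302. ] 0.92 [ 0.4627 -0.1709  0.    ]
tray side [355.7 330.2] 0.64 [ 0.4618 -0.1672  0.    ]
   tri [ 0.4608 -0.1692  0.0051] 0.002693637670876811
cradle_seat top [189.3 304.6] 0.66 [0.4409 0.2055 0.012 ]
cradle_seat side [205.3 224.5] 0.8 [0.4418 0.2092 0.012 ]
   tri [0.4397 0.2044 0.0179] 0.0008703396891912106
cradle_stop top [179.9 347. ] 0.76 [0.3701 0.213  0.022 ]
cradle_stop side [174.  241.8] 0.61 [0.3674 0.2152 0.022 ]
   tri [0.3686 0.2135 0.0231] 0.0033869267669080017
cradle_roof top [181.6 307.6] 0.74 [0.428  0.2031 0.074 ]
cradle_roof side [195.7 210. ] 0.92 [0.4275 0.2033 0.074 ]
   tri [0.4278 0.2033 0.0739] 0.0006213070372814187
cradle_lip top [196.8 270.5] 0.65 [0.4962 0.195  0.025 ]
cradle_lip side [229.3 206.2] 0.68 [0.5017 0.1987 0.025 ]
   tri [0.4958 0.1923 0.0342] 0.002905244712340205
penlight top [313.3 228. ] 0.61 [0.5813 0.0066 0.007 ]
penlight side [322.7 242.1] 0.77 [0.5681 0.0004 0.007 ]
   tri [ 0.5837  0.0089 -0.0138] 0.00735116736383477
tape_roll top [303.9 185.5] 0.84 [0.6557 0.026  0.01  ]
tape_roll side [341.3 209.2] 0.72 [0.6578 0.0258 0.01  ]
   tri [0.656  0.0255 0.0113] 0.0017532538743600644
t 1.1 p [ 0.1436 -0.6339  0.2313] toolx [ 0.975  0.221 -0.   ] y [ 0.221 -0.975 -0.   ] z [-0.  0. -1.] w 0.08557606639682347 F [ 0. -1. -0.]
```

View pics/top0.png

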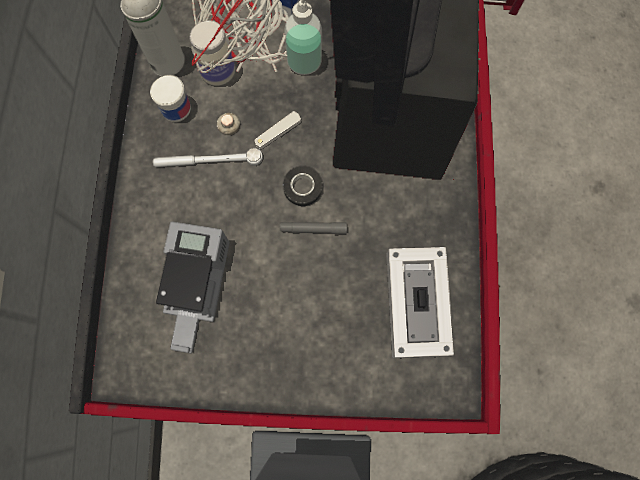

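View pics/side0.png

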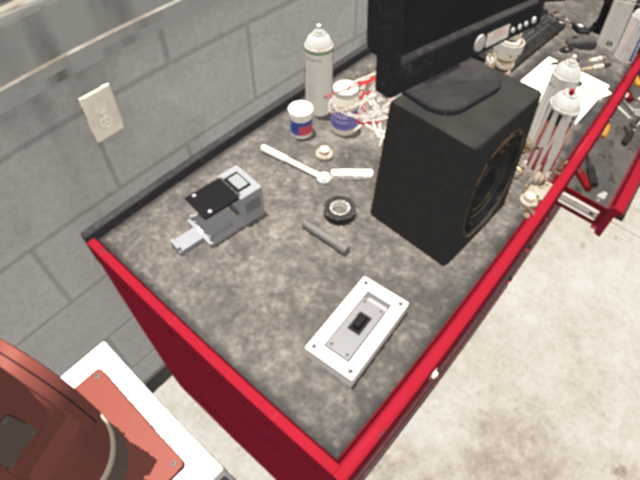

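The top picture shows the block at about (420,300) with the black rib at (420,299). The charger is at about (190,270), its mouth and stop at (182,348), the penlight at (313,228) and the tape at (303,185). The side picture agrees. Next I'll refine the yaws of the block and the charger from their outlines.

Run:
```python
from h import *
np.set_printoptions(precision=4,suppress=True)
im=cv2.imread("pics/top0.png");hsv=cv2.cvtColor(im,cv2.COLOR_BGR2HSV)
def rect(mask,seed,z,nm):
    n,l,s,c=cv2.connectedComponentsWithStats(mask)
    i=min((i for i in range(1,n) if s[i,4]>60),key=lambda i:np.hypot(*(c[i]-seed)))
    cn=max(cv2.findContours((l==i).astype(np.uint8),0,cv2.CHAIN_APPROX_NONE)[0],key=cv2.contourArea)[:,0]
    P=np.array([atz("top",p,z)[:2] for p in cn])
    ct,sz,a=cv2.minAreaRect((P*1000).astype(np.float32));b=cv2.boxPoints((ct,sz,a))
    e=max((b[1]-b[0],b[2]-b[1]),key=np.linalg.norm);e=e*np.sign(e[0]);print(nm,np.array(ct),sz,"yaw long",np.arctan2(e[1],e[0]))
g=im.min(axis=2)
rect(((g>185)*255).astype(np.uint8),(420,302),.034,"tray")
m=((g>100)&(g<185)).astype(np.uint8)*255;m[:, :404]=0;m[:,440:]=0;m[:268]=0;m[343:]=0
rect(m,(421,302),.034,"packtop(51x48..116x48)")
d=(im.max(axis=2)<50).astype(np.uint8)*255
q=d.copy();q[:280]=0;q[320:]=0;q[:,:408]=0;q[:,435:]=0
rect(q,(420,300),.048,"rib")
q=d.copy();q[:240]=0;q[315:]=0;q[:,:150]=0;q[:,212:]=0
rect(q,(184,280),.081,"roof")
# charger geometric check
for X in [(.4405,.205)]:
  for y in(-.12,-.145,-.17):
    c,s=np.cos(y),np.sin(y)
    print(y,[np.round(px("top",(X[0]+c*a,X[1]+s*a,z))) for a,z in((-.068,.022),(-.013,.074),(.059,.025))])
cv2.imwrite("pics/c0.png",np.hstack([cv2.resize(im[210:360,150:240],None,fx=4,fy=4,interpolation=2),cv2.resize(im[240:365,380:460],None,fx=4.8,fy=4.8,interpolation=2)[:600]]))
```

```text
tray [ 460.1453 -171.7026] (175.91384887695312, 94.33515167236328) yaw long 0.06769756
packtop(51x48..116x48) [ 455.3854 -171.8457] (118.42918395996094, 52.82597732543945) yaw long 0.06852781
rib [ 461.6782 -169.0826] (37.43415832519531, 20.90746307373047) yaw long 0.0068798065
roof [463.2522 165.7381] (3.659259080886841, 80.70645904541016) yaw long -0.13311619
-0.12 [array([180., 345.]), array([179., 308.]), array([195., 269.])]
-0.145 [array([179., 345.]), array([179., 308.]), array([196., 269.])]
-0.17 [array([178., 345.]), array([179., 308.]), array([197., 269.])]
```

View pics/c0.png

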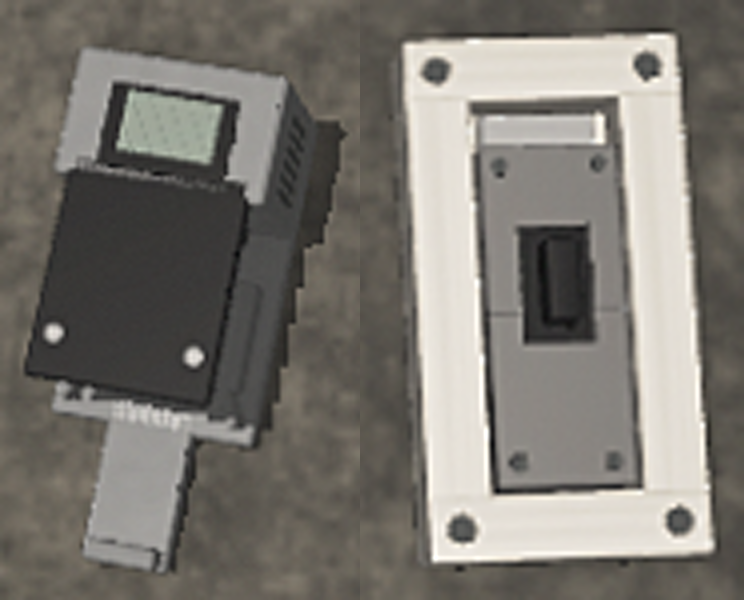

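Run:
```python
from h import *
np.set_printoptions(precision=4,suppress=True)
print(atz("top",(422.1,298.3),.048), "stop mid",atz("top",(150+122/4,210+543/4),.022))
f=lambda u,v,z:atz("top",(150+u/4,210+v/4),z)
print("roof front L,R",f(24,376,.081),f(210,405,.081),"rear",f(70,168,.081),f(245,190,.081))
print("mouth floor sides (z=12) ",f(108,425,.012),f(188,435,.012),f(83,556,.022),f(160,570,.022))
```

```text
[ 0.462  -0.1716  0.048 ] stop mid [0.3722 0.2121 0.022 ]
roof front L,R [0.4307 0.242  0.081 ] [0.4233 0.1686 0.081 ] rear [0.5132 0.2319 0.081 ] [0.5074 0.1619 0.081 ]
mouth floor sides (z=12)  [0.4206 0.2244 0.012 ] [0.4182 0.1907 0.012 ] [0.3661 0.2277 0.022 ] [0.3622 0.1957 0.022 ]
```

Emit:
servo_tool(moves=[[5,6,0,0,0,-0.15,8.5],[5,6,0,0,0,0,8.5],[5,6,0,0,0,0,8.5],[5,6,0,0,0,0,8.5],[5,6,0,0,0,0,8.5],[4,6,0,0,0,0,8.5],[3,6,0,0,0,0,8.5],[0,0,0,0,0,0,8.5]], force=60)

```text
t: 2.1
position: [0.4089, -0.2785, 0.232]
tool_rot: [0.002, 0.999, 0.034, 0.001]
ft_force: [0.1, 0.1, -0.3]
gripper_width: 0.0852
```

Emit:
servo_tool(moves=[[2.7,5.3,0,0,0,0,8.5],[2.7,5.3,0,0,0,0,8.5],[0,0,-5,0,0,0,6],[0,0,-5,0,0,0,4],[0,0,-4,0,0,0,4],[0,0,-2,0,0,0,4],[0,0,0,0,0,0,4]])

```text
t: 2.98
position: [0.4624, -0.1773, 0.0695]
tool_rot: [0.004, 1.0, 0.031, 0.003]
ft_force: [-0.2, -0.9, 0.3]
gripper_width: 0.04
```

Run:
```python
from h import *
st()
a=capture("top");b=capture("side")
cv2.imwrite("pics/g1.png",np.hstack([cv2.resize(a[230:370,370:470],None,fx=4,fy=4,interpolation=2),cv2.resize(b[260:400,290:390],None,fx=4,fy=4,interpolation=2)]))
```

```text
t 2.975 p [ 0.4624 -0.1773  0.0695] toolx [0.998 0.062 0.006] y [ 0.062 -0.998  0.008] z [ 0.006 -0.007 -1.   ] w 0.0400113697042083 F [-0.2 -0.9  0.3]
```

View pics/g1.png

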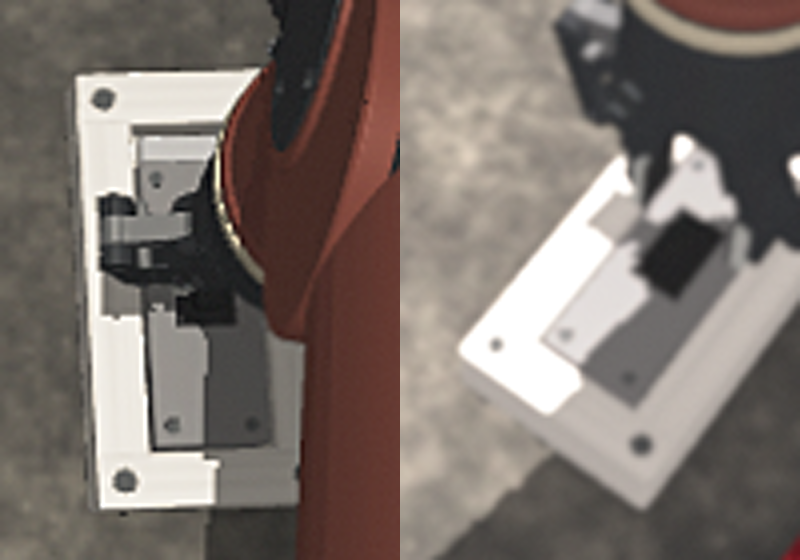

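The side view shows the fingers straddling the rib. The TCP needs +5.7 mm in y.

Emit:
servo_tool(moves=[[0,0.57,0,0.007,0.006,0.006,4],[0,0,-1.6,0,0,0,4],[0,0,-1.6,0,0,0,4],[0,0,0,0,0,0,4]])

```text
t: 3.58
position: [0.4651, -0.1724, 0.0395]
tool_rot: [0.002, 0.999, 0.034, 0.003]
ft_force: [-0.7, 0.1, -0.3]
gripper_width: 0.0398
```

Emit:
servo_tool(moves=[[-0.2,0.08,-0.25,0,0,0,4],[0,0,0,0,0,0,2],[0,0,0,0,0,0,0.8],[0,0,0,0,0,0,0.8],[0,0,0,0,0,0,0.8]])

```text
t: 4.2
position: [0.463, -0.1716, 0.0371]
tool_rot: [0.002, 0.999, 0.034, 0.003]
ft_force: [0.8, -0.9, -1.6]
gripper_width: 0.01
```

Emit:
servo_tool(moves=[[0,0,0,0,0,0,0.2],[0,0,0.5,0,0,0,0.2],[0,0,1,0,0,0,0.2],[0,0,1.5,0,0,0,0.2],[0,0,1.5,0,0,0,0.2],[0,0,1.5,0,0,0,0.2],[0,0,1,0,0,0,0.2],[0,0,0,0,0,0,0.2]])

```text
t: 5.2
position: [0.4635, -0.1717, 0.1135]
tool_rot: [0.002, 0.999, 0.034, 0.004]
ft_force: [-0.2, -0.5, -2.2]
gripper_width: 0.01
```

Run:
```python
from h import *
st()
b=capture("side");a=capture("top")
for n in("pack_nose","pack_center"):
  r=place_of("side",n)[:1];q=place_of("top",n)[:1]
  print(n,r,q)
  if r and q: print(tri(q[0]["uv"],r[0]["uv"]))
cv2.imwrite("pics/g2.png",cv2.resize(b[220:400,270:430],None,fx=3,fy=3,interpolation=2))
```

```text
t 5.2 p [ 0.4635 -0.1717  0.1135] toolx [0.998 0.068 0.008] y [ 0.068 -0.998  0.004] z [ 0.009 -0.004 -1.   ] w 0.00999498517694023 F [-0.2 -0.5 -2.2]
pack_nose [] [{'uv': [423.3, 254.1], 'score': 0.75}]
pack_center [{'uv': [361.0, 302.5], 'score': 0.6}] [{'uv': [427.9, 294.5], 'score': 0.94}]
(array([ 0.4598862 , -0.17041809,  0.10357115]), np.float64(0.00040072892040982685))
```

View pics/g2.png

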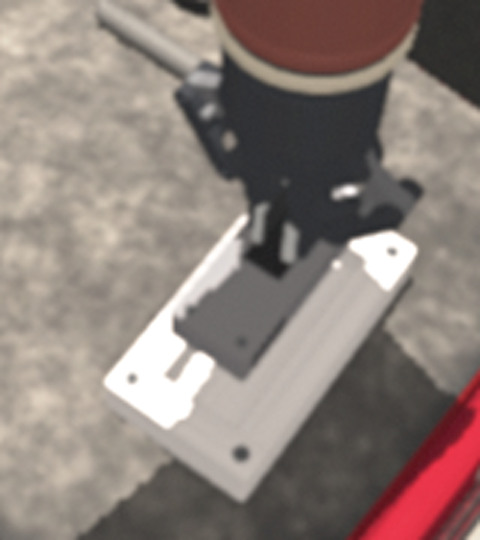

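Emit:
servo_tool(moves=[[0.5,3,0,0.004,0.008,-0.04,0.2],[0.5,4,0,0,0,-0.05,0.2],[0.5,4,0,0,0,-0.05,0.2],[0.6,3.5,0,0,0,-0.04,0.2],[0.6,1.7,-2,0,0,0,0.2],[0,0,-2,0,0,0,0.2],[0,0,-2,0,0,0,0.2],[0,0,0,0,0,0,0.2]])

```text
t: 6.5
position: [0.4885, -0.0037, 0.0479]
tool_rot: [-0.002, 0.998, -0.059, -0.003]
ft_force: [-0.6, 0.8, -2.9]
gripper_width: 0.0099
```

```bash
python3 -c "
from h import *
st()"
```

```text
t 6.5 p [ 0.4885 -0.0037  0.0479] toolx [ 0.993 -0.118 -0.006] y [-0.118 -0.993 -0.003] z [-0.005  0.004 -1.   ] w 0.009853189378567113 F [-0.6  0.8 -2.9]
```

Emit:
servo_tool(moves=[[0,0,-1,-0.004,-0.005,0,0.2],[0,0,-0.6,0,0,0,0.2],[0,0,-0.25,0,0,0,0.2],[0,0,0,0,0,0,0.2]])

```text
t: 7.0
position: [0.4895, -0.0041, 0.0297]
tool_rot: [0.0, 0.998, -0.06, 0.001]
ft_force: [-0.4, 0.8, -1.8]
gripper_width: 0.01
```

Emit:
servo_tool(moves=[[0,0,-0.1,0,0,0,0.2],[0,0,0,0,0,0,2],[0,0,0,0,0,0,3.5],[0,0,0,0,0,0,3.5],[0,0,2,0,0,0,3.5],[0,0,5,0,0,0,5],[0,0,4,0,0,0,8],[0,0,0,0,0,0,8]])

```text
t: 8.0
position: [0.4903, -0.0038, 0.1432]
tool_rot: [0.0, 0.998, -0.06, 0.002]
ft_force: [-0.5, -0.2, -0.8]
gripper_width: 0.0794
```

Emit:
servo_tool(moves=[[-1.8,0,0,0,-0.1,0,8],[-1.8,0.4,0,0,-0.1,0,8],[-1.4,0.3,0,0,-0.1,0,8],[0,0,0,0,0,0,8]])

```text
t: 8.5
position: [0.438, 0.0027, 0.1397]
tool_rot: [-0.009, 0.986, -0.059, 0.154]
ft_force: [0.5, 0.3, 0.9]
gripper_width: 0.0802
```

Run:
```python
from h import *
np.set_printoptions(precision=4,suppress=True)
s,R=st();print(np.round(s["joint_pos"],3))
a=capture("top");b=capture("side")
for n,z in(("pack_center",.013),("pack_nose",0)):
  for c in("top","side"):
    for e in place_of(c,n)[:1]: print(n,c,e,atz(c,e["uv"],z))
cv2.imwrite("pics/g3.png",np.hstack([a[200:440,200:440],b[200:440,170:410]]).repeat(1,0))
im=np.hstack([cv2.resize(a[220:380,250:390],None,fx=3,fy=3,interpolation=2),cv2.resize(b[220:380,230:355],None,fx=3,fy=3,interpolation=2)]);cv2.imwrite("pics/g3.png",im)
```

```text
t 8.5 p [0.438  0.0027 0.1397] toolx [ 0.946 -0.12   0.302] y [-0.114 -0.993 -0.036] z [ 0.304 -0.    -0.953] w 0.08022606234085496 F [0.5 0.3 0.9]
[ 0.443 -0.251 -0.507  2.284 -0.143  0.773 -1.673]
pack_center top {'uv': [316.7, 281.3], 'score': 0.87} [ 0.4889 -0.003   0.013 ]
pack_center side {'uv': [297.2, 262.2], 'score': 0.85} [0.4959 0.0029 0.013 ]
pack_nose top {'uv': [327.5, 248.8], 'score': 0.64} [ 0.5477 -0.0189  0.    ]
pack_nose side {'uv': [319.5, 251.8], 'score': 0.96} [ 0.5497 -0.0071 -0.    ]
```

View pics/g3.png

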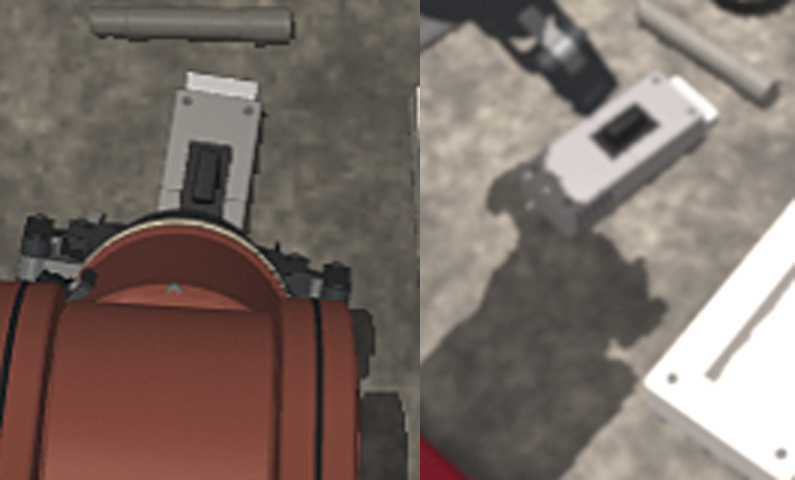

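Emit:
servo_tool(moves=[[0.2,0,-2,-0.036,0,0,8],[0.2,0,-3,0,0,0,8],[0.2,0,-3,0,0,0,8],[0,0,-2,0,0,0,8],[0,0,0,0,0,0,8]])

```text
t: 9.43
position: [0.4513, 0.0055, 0.0387]
tool_rot: [0.005, 0.986, -0.056, 0.154]
ft_force: [0.1, 0.1, 1.1]
gripper_width: 0.08
```

```bash
python3 -c "
from h import *
s,R=st();print(np.round(s['joint_pos'],3))"
```

```text
t 9.425 p [0.4513 0.0055 0.0387] toolx [ 0.946 -0.109  0.304] y [-0.112 -0.994 -0.008] z [ 0.303 -0.027 -0.953] w 0.08002481015606362 F [0.1 0.1 1.1]
[ 0.486 -0.023 -0.643  2.358  0.126  0.505 -1.944]
```

Emit:
servo_tool(moves=[[-0.4,-0.2,-1,0,0.08,-0.01,8],[-0.3,-0.2,-1,-0.008,0,0,8],[0,0,-1,0,0,0,8],[0,0,0,0,0,0,8]])

```text
t: 9.93
position: [0.4474, 0.0018, 0.0105]
tool_rot: [0.011, 0.992, -0.061, 0.114]
ft_force: [-0.5, -0.0, 0.1]
gripper_width: 0.0798
```

```bash
python3 -c "
from h import *
s,R=st();print(np.round(s['joint_pos'],3))"
```

```text
t 9.925 p [0.4474 0.0018 0.0105] toolx [ 0.966 -0.118  0.228] y [-0.123 -0.992  0.008] z [ 0.226 -0.036 -0.974] w 0.07982496473870151 F [-0.5 -0.   0.1]
[ 0.47   0.085 -0.638  2.323  0.238  0.543 -2.045]
```

Emit:
servo_tool(moves=[[0,0,4,0,0,0,8],[0,0,5,0,0,0,8],[1,0,2,0,0,0.15,8],[0,0,0,0,0,0,8]])

```text
t: 10.42
position: [0.4579, 0.0032, 0.1258]
tool_rot: [0.002, 0.993, 0.016, 0.116]
ft_force: [0.4, 0.8, -0.9]
gripper_width: 0.0803
```

```bash
python3 -c "
from h import *
s,R=st();print(np.round(s['joint_pos'],3))"
```

```text
t 10.425 p [0.4579 0.0032 0.1258] toolx [0.973 0.032 0.23 ] y [ 0.031 -0.999  0.007] z [ 0.23   0.001 -0.973] w 0.08026827705802227 F [ 0.4  0.8 -0.9]
[ 0.526 -0.122 -0.604  2.199 -0.07   0.812 -1.579]
```

Emit:
servo_tool(moves=[[0,0,0,-0.041,0,0.175,8],[0,0,0,-0.041,0,0.175,8],[0,0,0,-0.041,0,0.175,8],[0,0,0,-0.041,0,0.175,8],[0,0,0,-0.041,0,0.175,8],[0,0,0,-0.041,0,0.175,8],[0,0,0,-0.041,0,0.175,8],[0,0,0,-0.041,0,0.175,8]])

```text
t: 11.42
position: [0.4512, 0.0051, 0.1179]
tool_rot: [0.077, 0.732, 0.672, 0.08]
ft_force: [-0.2, -0.3, -0.3]
gripper_width: 0.0798
```

Emit:
servo_tool(moves=[[0,0,0,-0.041,0,0.175,8],[0,0,0,-0.041,0,0.175,8],[0,0,0,-0.041,0,0.175,8],[0,0,0,-0.041,0,0.175,8],[0,0,0,-0.041,0,0.175,8],[0,0,0,-0.041,0,0.175,8],[0,0,0,-0.041,0,0.175,8],[0,0,0,0,0,0,8]])

```text
t: 12.42
position: [0.4436, 0.0073, 0.1087]
tool_rot: [0.111, 0.19, 0.975, 0.013]
ft_force: [-0.2, 0.6, 0.4]
gripper_width: 0.0799
```

```bash
cat >> h.py <<'E'
def want(p,yaw,lean,flip=True):
    """deltas (cm, rad) to TCP p with tool leaning back by lean in direction yaw"""
    s,R=st();print("j",np.round(s['joint_pos'],3))
    f=np.array([np.cos(yaw),np.sin(yaw),0]);z=np.sin(lean)*f-[0,0,np.cos(lean)]
    y=np.array([-np.sin(yaw),np.cos(yaw),0])*(1 if flip else -1);T=np.c_[np.cross(y,z),y,z]
    print("d cm",np.round((np.array(p)-s["position"])*100,2),"rot",np.round(Rn.from_matrix(T@R.T).as_rotvec(),3))
E
python3 -c "
from h import *
want([.4445,.0015,.002],-.12,.23)"
```

```text
t 12.425 p [0.4436 0.0073 0.1087] toolx [-0.904  0.373 -0.211] y [0.367 0.928 0.067] z [ 0.221 -0.017 -0.975] w 0.0798843878386255 F [-0.2  0.6  0.4]
j [ 2.680e-01 -1.220e-01 -3.980e-01  2.248e+00 -1.000e-03  7.880e-01
  1.055e+00]
d cm [  0.09  -0.58 -10.67] rot [-0.069  0.     0.256]
```

Emit:
servo_tool(moves=[[0.2,-0.3,0,-0.035,0,0.13,8],[0.2,-0.2,0,-0.035,0,0.13,8],[0,0,-3,0,0,0,8],[0,0,-3,0,0,0,8],[0,0,-1.5,0,0,0,8],[0,0,0,0,0,0,8]])

```text
t: 13.18
position: [0.4451, 0.0034, 0.0291]
tool_rot: [0.113, 0.073, 0.991, -0.006]
ft_force: [-0.9, 0.5, 0.7]
gripper_width: 0.0802
```

```bash
python3 -c "
from h import *
want([.4445,.0015,.002],-.12,.23)"
```

```text
t 13.175 p [0.4451 0.0034 0.0291] toolx [-0.964  0.144 -0.225] y [0.146 0.989 0.005] z [ 0.224 -0.028 -0.974] w 0.08020161275734117 F [-0.9  0.5  0.7]
j [ 0.245  0.022 -0.402  2.323  0.129  0.584  1.166]
d cm [-0.06 -0.19 -2.71] rot [-0.006 -0.002  0.027]
```

Emit:
servo_tool(moves=[[0,-0.2,-1,-0.006,-0.002,0.027,8],[0,0,-1,0,0,0,8],[0,0,-0.5,0,0,0,8],[0,0,0,0,0,0,6],[0,0,0,0,0,0,6]])

```text
t: 13.8
position: [0.446, 0.0013, 0.0038]
tool_rot: [0.116, 0.061, 0.991, -0.007]
ft_force: [0.8, -0.2, -0.2]
gripper_width: 0.0597
```

```bash
python3 -c "
from h import *
want([.4445,.0015,.002],-.12,.23)"
```

```text
t 13.8 p [0.446  0.0013 0.0038] toolx [-0.966  0.12  -0.23 ] y [0.123 0.992 0.001] z [ 0.228 -0.028 -0.973] w 0.059688980750821824 F [ 0.8 -0.2 -0.2]
j [ 0.239  0.076 -0.398  2.343  0.188  0.513  1.138]
d cm [-0.15  0.02 -0.18] rot [-0.     0.002  0.004]
```

Emit:
servo_tool(moves=[[-0.15,0,-0.18,0,0,0,5.6],[0,0,0,0,0,0,5],[0,0,0,0,0,0,4.4],[0,0,0,0,0,0,4.4],[0,0,0,0,0,0,4.4]], force=90)

```text
t: 14.42
position: [0.4448, 0.0014, 0.0029]
tool_rot: [0.116, 0.061, 0.991, -0.007]
ft_force: [1.2, 0.4, -2.5]
gripper_width: 0.0463
```

Emit:
servo_tool(moves=[[0,0,0.5,0,0,0,4.3],[0,0,1.5,0,0,0,4.3],[0,0,2,0,0,0,4.3],[0,0,2,0,0,0,4.3],[0,0,0,0,0,0,4.3]])

```text
t: 15.05
position: [0.4427, 0.0014, 0.064]
tool_rot: [0.114, 0.061, 0.992, -0.007]
ft_force: [0.2, -0.6, -3.1]
gripper_width: 0.0463
```

Run:
```python
from h import *
np.set_printoptions(precision=4,suppress=True)
s,R=st();print(np.round(s["joint_pos"],3))
a=capture("top");b=capture("side")
for n in("pack_center","pack_nose","pack_rib"):
  r=place_of("side",n)[:1];q=place_of("top",n)[:1]
  if r and q: print(n,r[0]["score"],q[0]["score"],*tri(q[0]["uv"],r[0]["uv"]))
  else: print(n,r,q)
im=np.hstack([cv2.resize(a[220:380,250:390],None,fx=3,fy=3,interpolation=2),cv2.resize(b[190:350,220:345],None,fx=3,fy=3,interpolation=2)]);cv2.imwrite("pics/g4.png",im)
```

```text
t 15.05 p [0.4427 0.0014 0.064 ] toolx [-0.966  0.12  -0.227] y [0.123 0.992 0.   ] z [ 0.226 -0.028 -0.974] w 0.046277084405961066 F [ 0.2 -0.6 -3.1]
[ 0.261 -0.053 -0.402  2.3    0.062  0.67   1.259]
pack_center 0.91 0.61 [ 0.4845 -0.0054  0.0839] 0.0028312155993061683
pack_nose 0.95 0.57 [ 0.5465 -0.0101  0.0578] 0.0055731150529897385
pack_rib 0.69 0.74 [ 0.4925 -0.006   0.0835] 0.006530040629488638
```

View pics/g4.png

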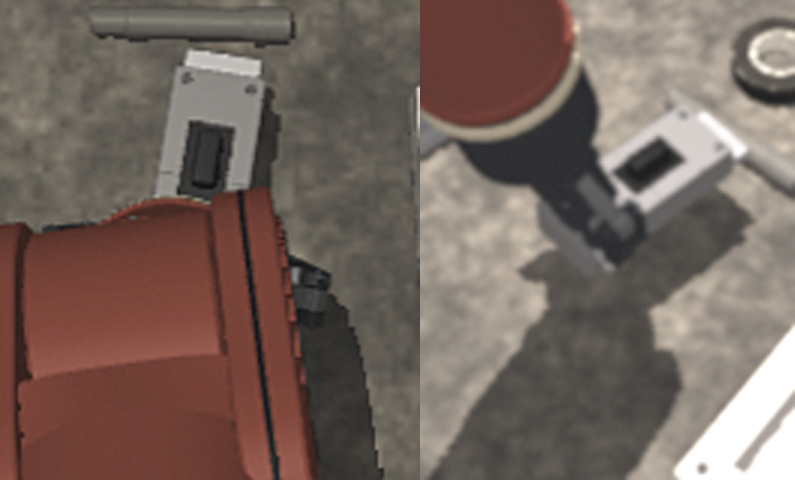

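The pack is held level with its nose forward: (222,65) in the left crop and (725,135) in the right. Next I'll refine the charger pose from its roof outline in the first pictures.

Run:
```python
from h import *
from scipy.optimize import least_squares
np.set_printoptions(precision=4,suppress=True)
for c,box,seed in(("top",(150,240,230,320),(184,282)),("side",(160,160,260,230),(210,197))):
    im=cv2.imread(f"pics/{c}0.png");x0,y0,x1,y1=box
    sd=im[seed[1]-4:seed[1]+4,seed[0]-4:seed[0]+4].reshape(-1,3).mean(0)
    m=((np.abs(im.astype(float)-sd).max(2)<16)*255).astype(np.uint8);k=np.zeros_like(m);k[y0:y1,x0:x1]=m[y0:y1,x0:x1]
    k=cv2.morphologyEx(k,cv2.MORPH_OPEN,np.ones((5,5)))
    cn=max(cv2.findContours(k,0,cv2.CHAIN_APPROX_NONE)[0],key=cv2.contourArea)
    hull=cv2.convexHull(cn)[:,0]
    P=np.array([atz(c,p,.081)[:2] for p in hull])*1000
    r=cv2.minAreaRect(P.astype(np.float32));b=cv2.boxPoints(r)
    print(c,sd,cv2.contourArea(cn),r);print(b)
```

```text
top [55.3125 55.9688 57.5625] 2188.0 ((470.944580078125, 202.17486572265625), (72.62612915039062, 85.6774673461914), 83.51692199707031)
[[424.2797 170.9309]
 [509.4093 161.2571]
 [517.6095 233.4188]
 [432.4799 243.0926]]
side [58.4688 57.7969 59.9844] 945.0 ((465.69549560546875, 196.9827423095703), (73.47615051269531, 80.4240951538086), 82.03327941894531)
[[420.7797 166.1725]
 [500.4276 155.0259]
 [510.6113 227.7929]
 [430.9634 238.9395]]
```

```bash
cat >> h.py <<'E'
S=np.array([.440,.2035,.012]);PSI=-.125;OFF=np.array([-.1075,.0029]);L0=.231
def dock(N,nz,th,lat=0):
    f=np.array([np.cos(PSI),np.sin(PSI),0]);l=np.array([-f[1],f[0],0]);k=np.array([0,0,1.])
    c,s=np.cos(th),np.sin(th)
    p=S+N*f+lat*l+nz*k+OFF[0]*(c*f-s*k)+OFF[1]*(s*f+c*k)
    print("target",np.round(p,4));want(p,PSI,L0-th)
def now(yaw=PSI):
    s,R=st();z=R[:,2];f=np.array([np.cos(PSI),np.sin(PSI),0]);th=L0-np.arctan2(z@f,-z[2]);c,sn=np.cos(th),np.sin(th);k=np.array([0,0,1.])
    n=np.array(s["position"])-OFF[0]*(c*f-sn*k)-OFF[1]*(sn*f+c*k)-S
    print("N",n@f,"lat",-n[0]*f[1]+n[1]*f[0],"nz",n[2],"th",th)
E
python3 -c "
from h import *
dock(-.018,.03,.35);now()"
```

```text
target [0.3229 0.2182 0.0816]
t 15.45 p [0.4414 0.0015 0.0621] toolx [-0.967  0.12  -0.224] y [0.123 0.992 0.   ] z [ 0.222 -0.027 -0.975] w 0.04607068720865005 F [-0.   0.3 -2.7]
j [ 0.261 -0.05  -0.402  2.301  0.063  0.669  1.259]
d cm [-11.84  21.67   1.95] rot [ 0.042  0.342 -0.002]
t 15.45 p [0.4414 0.0015 0.0621] toolx [-0.967  0.12  -0.224] y [0.123 0.992 0.   ] z [ 0.222 -0.027 -0.975] w 0.04607068720865005 F [-0.   0.3 -2.7]
N 0.13402452128533388 lat -0.2002906190983442 nz 0.04660170773315632 th 0.005427927595169274
```

Emit:
servo_tool(moves=[[0,0,4,0.014,0.116,0,4.3],[0,0,4,0.014,0.116,0,4.3],[-1,2,0,0.014,0.116,0,4.3],[-2,4,0,0,0,0,4.3],[-2,4,0,0,0,0,4.3],[-2,4,0,0,0,0,4.3],[-2,3,0,0,0,0,4.3],[0,0,0,0,0,0,4.3]])

```text
t: 16.45
position: [0.3468, 0.1761, 0.1409]
tool_rot: [-0.07, 0.062, 0.996, 0.005]
ft_force: [0.2, -0.8, -2.5]
gripper_width: 0.0466
```

```bash
python3 -c "
from h import *
dock(-.018,.03,.35);now()"
```

```text
target [0.3229 0.2182 0.0816]
t 16.45 p [0.3468 0.1761 0.1409] toolx [-0.982  0.123  0.14 ] y [0.124 0.992 0.   ] z [-0.139  0.018 -0.99 ] w 0.04658631169178523 F [ 0.2 -0.8 -2.5]
j [ 0.069 -0.008 -0.565  2.061 -0.093  1.203  0.989]
d cm [-2.39  4.21 -5.93] rot [-0.003 -0.022 -0.001]
t 16.45 p [0.3468 0.1761 0.1409] toolx [-0.982  0.123  0.14 ] y [0.124 0.992 0.   ] z [-0.139  0.018 -0.99 ] w 0.04658631169178523 F [ 0.2 -0.8 -2.5]
N 0.010035462315371283 lat -0.038784635362508556 nz 0.0871014409983013 th 0.37191490313628245
```

Emit:
servo_tool(moves=[[-1.4,2,0,0,-0.02,0,4.3],[-1.2,2,0,0,0,0,4.3],[0,0,-2,0,0,0,4.3],[0,0,-2,0,0,0,4.3],[0,0,-1.5,0,0,0,4.3],[0,0,0,0,0,0,4.3]])

```text
t: 17.2
position: [0.3232, 0.2146, 0.0836]
tool_rot: [-0.059, 0.064, 0.996, 0.005]
ft_force: [0.3, 0.3, -2.7]
gripper_width: 0.0464
```

Run:
```python
from h import *
np.set_printoptions(precision=4,suppress=True)
now();dock(-.018,.03,.35)
a=capture("top");b=capture("side")
for n in("pack_nose","pack_center","cradle_lip","cradle_roof","cradle_stop"):
  r=place_of("side",n)[:1];q=place_of("top",n)[:1]
  if r and q: print(n,r[0]["score"],q[0]["score"],*tri(q[0]["uv"],r[0]["uv"]))
  else: print(n,r,q)
im=np.hstack([cv2.resize(a[220:380,130:270],None,fx=3,fy=3,interpolation=2),cv2.resize(b[140:300,140:265],None,fx=3,fy=3,interpolation=2)]);cv2.imwrite("pics/g5.png",im)
```

```text
t 17.2 p [0.3232 0.2146 0.0836] toolx [-0.985  0.126  0.118] y [0.128 0.992 0.003] z [-0.117  0.018 -0.993] w 0.04635184590077319 F [ 0.3  0.3 -2.7]
N -0.017256259796491123 lat -0.003532384975115043 nz 0.032100820749407497 th 0.34946386798613166
target [0.3229 0.2182 0.0816]
t 17.2 p [0.3232 0.2146 0.0836] toolx [-0.985  0.126  0.118] y [0.128 0.992 0.003] z [-0.117  0.018 -0.993] w 0.04635184590077319 F [ 0.3  0.3 -2.7]
j [ 0.005  0.049 -0.632  2.143 -0.063  1.044  0.849]
d cm [-0.03  0.36 -0.2 ] rot [-0.003  0.001  0.003]
pack_nose 0.85 0.8 [0.421  0.1989 0.049 ] 0.007196574095680214
pack_center 0.79 0.93 [0.3683 0.2028 0.0949] 0.002178116447073749
cradle_lip 0.6 0.74 [0.4256 0.2051 0.0598] 0.13022261471611243
cradle_roof 0.82 0.78 [0.4264 0.2046 0.0748] 0.0031659814829514054
cradle_stop [{'uv': [175.6, 242.6], 'score': 0.87}] []
```

View pics/g5.png

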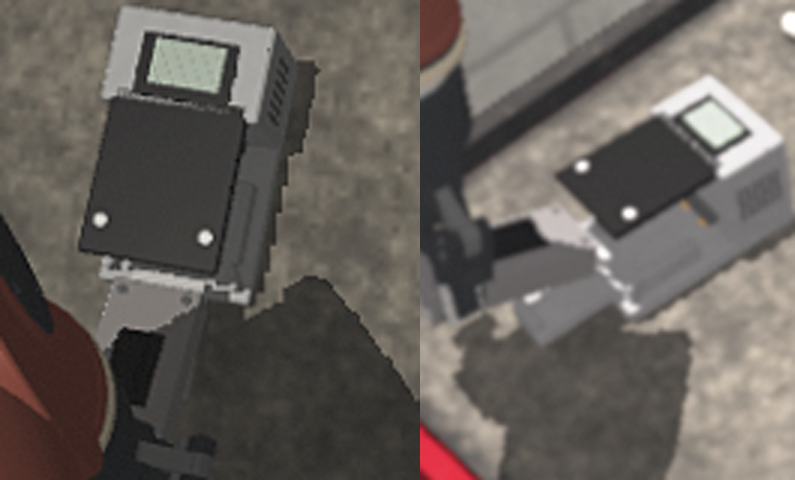

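Run:
```python
from h import *
f=np.array([np.cos(PSI),np.sin(PSI)]);l=np.array([-f[1],f[0]])
def loc(u,v,z,n):
    d=atz("top",(130+u/3,220+v/3),z)[:2]-S[:2];print(n,np.round([d@f*1000,d@l*1000],1))
loc(122,287,.0755,"screwL");loc(186,299,.0755,"screwR")
loc(100,265,.026,"flareL");loc(250,300,.026,"flareR")
loc(80,250,.081,"roofL");loc(214,272,.081,"roofR");loc(113,96,.081,"rearL");loc(245,107,.081,"rearR")
```

```text
screwL [-27.1  12. ]
screwR [-27.3 -22.1]
flareL [-14.2  39.9]
flareR [-18.4 -45.2]
roofL [-12.8  36.2]
roofR [-11.7 -34.7]
rearL [69.1 37. ]
rearR [ 75.1 -33. ]
```

```bash
python3 -c "
from h import *
dock(0,.022,.26,.001);dock(.015,.010,.17,.001)"
```

```text
target [0.3378 0.2174 0.0644]
t 17.8 p [0.3236 0.2153 0.0847] toolx [-0.985  0.126  0.116] y [0.127 0.992 0.004] z [-0.115  0.019 -0.993] w 0.04648020895938098 F [-0.2  0.  -2.3]
j [ 0.005  0.047 -0.633  2.142 -0.063  1.045  0.849]
d cm [ 1.41  0.2  -2.02] rot [-0.015 -0.086  0.002]
target [0.3504 0.2158 0.043 ]
t 17.8 p [0.3236 0.2153 0.0847] toolx [-0.985  0.126  0.116] y [0.127 0.992 0.004] z [-0.115  0.019 -0.993] w 0.04648020895938098 F [-0.2  0.  -2.3]
j [ 0.005  0.047 -0.633  2.142 -0.063  1.045  0.849]
d cm [ 2.67  0.04 -4.16] rot [-0.026 -0.175  0.002]
```

Emit:
servo_tool(moves=[[0.7,0.3,-1,-0.007,-0.043,0,4.3],[0.7,0,-1,-0.007,-0.043,0,4.3],[0.6,-0.1,-1,-0.007,-0.045,0,4.3],[0.6,-0.1,-0.9,-0.005,-0.044,0,4.3],[0,0,0,0,0,0,4.3]])

```text
t: 18.42
position: [0.3505, 0.2165, 0.045]
tool_rot: [0.033, 0.064, 0.997, -0.002]
ft_force: [-0.5, 0.6, -2.8]
gripper_width: 0.0465
```

```bash
python3 -c "
from h import *
now();dock(.025,.006,.17,.001);dock(.045,.003,.17,.001)"
```

```text
t 18.425 p [0.3505 0.2165 0.045 ] toolx [-0.99   0.127 -0.066] y [0.127 0.992 0.001] z [ 0.065 -0.007 -0.998] w 0.04645753790909307 F [-0.5  0.6 -2.8]
N 0.015109508475094322 lat 0.0017523090834571974 nz 0.01239658664329164 th 0.16537042997554308
target [0.3603 0.2145 0.039 ]
t 18.425 p [0.3505 0.2165 0.045 ] toolx [-0.99   0.127 -0.066] y [0.127 0.992 0.001] z [ 0.065 -0.007 -0.998] w 0.04645753790909307 F [-0.5  0.6 -2.8]
j [-0.049  0.055 -0.658  2.232  0.111  0.825  0.665]
d cm [ 0.98 -0.2  -0.59] rot [-0.     0.005  0.002]
target [0.3801 0.212  0.036 ]
t 18.425 p [0.3505 0.2165 0.045 ] toolx [-0.99   0.127 -0.066] y [0.127 0.992 0.001] z [ 0.065 -0.007 -0.998] w 0.04645753790909307 F [-0.5  0.6 -2.8]
j [-0.049  0.055 -0.658  2.232  0.111  0.825  0.665]
d cm [ 2.97 -0.45 -0.89] rot [-0.     0.005  0.002]
```

Emit:
servo_tool(moves=[[0.5,-0.1,-0.4,0,0,0,4.3],[0.5,-0.06,-0.3,0,0,0,4.3],[0,0,0,0,0,0,4.3]])

```text
t: 18.8
position: [0.3619, 0.215, 0.0383]
tool_rot: [0.032, 0.064, 0.997, -0.001]
ft_force: [0.4, -0.6, -2.4]
gripper_width: 0.0464
```

Run:
```python
from h import *
now()
a=capture("top");b=capture("side")
im=np.hstack([cv2.resize(a[220:380,130:270],None,fx=3,fy=3,interpolation=2),cv2.resize(b[140:300,140:265],None,fx=3,fy=3,interpolation=2)]);cv2.imwrite("pics/g6.png",im)
```

```text
t 18.8 p [0.3619 0.215  0.0383] toolx [-0.99   0.128 -0.065] y [0.128 0.992 0.002] z [ 0.064 -0.006 -0.998] w 0.04637450420243982 F [ 0.4 -0.6 -2.4]
N 0.026637647021962974 lat 0.0017185668211048286 nz 0.0056722910333239646 th 0.1662664927160512
```

View pics/g6.png

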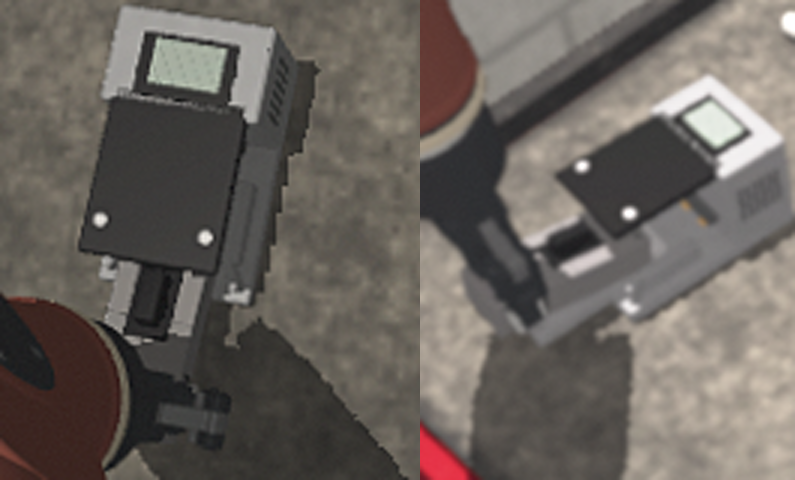

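The nose is under the roof at (150,265) in the left crop, with the rib at about (155,300). I'll check lateral alignment from the rib and body edges.

Run:
```python
from h import *
f=np.array([np.cos(PSI),np.sin(PSI)]);l=np.array([-f[1],f[0]])
def loc(u,v,z,n):
    d=atz("top",(130+u/3,220+v/3),z)[:2]-S[:2];print(n,np.round([d@f*1000,d@l*1000],1))
loc(144,269,.0677,"ribL");loc(173,275,.0677,"ribR")
loc(118,275,.053,"bodyL");loc(195,286,.053,"bodyR")
loc(105,268,.026,"flareL");loc(240,293,.026,"flareR")
dock(.045,.003,.17,.001)
```

```text
ribL [-15.4   4.6]
ribR [-15.8 -11. ]
bodyL [-19.8  21.5]
bodyR [-18.3 -20.2]
flareL [-15.3  36.8]
flareR [-15.7 -39.1]
target [0.3801 0.212  0.036 ]
t 18.9 p [0.3616 0.2151 0.0384] toolx [-0.99   0.127 -0.065] y [0.127 0.992 0.002] z [ 0.065 -0.007 -0.998] w 0.04627418049281265 F [ 0.4  0.7 -2.7]
j [-0.045  0.087 -0.648  2.219  0.136  0.812  0.662]
d cm [ 1.86 -0.31 -0.24] rot [-0.001  0.004  0.003]
```

Emit:
servo_tool(moves=[[0.6,-0.15,-0.1,0,0.004,0,4.3],[0.6,-0.1,-0.1,0,0,0,4.3],[0.6,-0.08,0,0,0,0,4.3],[0,0,0,0,0,0,4.3]])

```text
t: 19.4
position: [0.3813, 0.2121, 0.0366]
tool_rot: [0.031, 0.064, 0.998, -0.001]
ft_force: [-0.1, 0.3, -2.0]
gripper_width: 0.0464
```

```bash
python3 -c "
from h import *
now();dock(.057,.002,.15,.0)"
```

```text
t 19.4 p [0.3813 0.2121 0.0366] toolx [-0.99   0.127 -0.061] y [0.127 0.992 0.002] z [ 0.061 -0.006 -0.998] w 0.046380766465043674 F [-0.1  0.3 -2. ]
N 0.046104758944500404 lat 0.001243629392725474 nz 0.003575636741018788 th 0.16984501860842535
target [0.3915 0.2096 0.0329]
t 19.4 p [0.3813 0.2121 0.0366] toolx [-0.99   0.127 -0.061] y [0.127 0.992 0.002] z [ 0.061 -0.006 -0.998] w 0.046380766465043674 F [-0.1  0.3 -2. ]
j [-0.034  0.125 -0.63   2.187  0.159  0.815  0.678]
d cm [ 1.03 -0.25 -0.37] rot [-0.005 -0.019  0.002]
```

Emit:
servo_tool(moves=[[0.5,-0.1,-0.1,0,0,0,4.3],[0.4,-0.07,-0.1,0,0,0,4.3],[0,0,-0.1,0,0,0,4.3],[0,0,0,0,0,0,4.3]])

```text
t: 19.9
position: [0.3909, 0.2109, 0.0335]
tool_rot: [0.031, 0.063, 0.998, -0.001]
ft_force: [0.2, 1.8, -2.0]
gripper_width: 0.0463
```

```bash
python3 -c "
from h import *
now()"
```

```text
t 19.9 p [0.3909 0.2109 0.0335] toolx [-0.99   0.126 -0.061] y [0.126 0.992 0.003] z [ 0.061 -0.005 -0.998] w 0.046326613178400804 F [ 0.2  1.8 -2. ]
N 0.055826200284461426 lat 0.001222099391841148 nz 0.000538563975244797 th 0.1694964883082992
```

Emit:
servo_tool(moves=[[0.3,-0.03,-0.05,0,0,0,4.3],[0.3,-0.03,0,0,0,0,4.3],[0.1,0,0,0,0,0,4.3],[0,0,0,0,0,0,4.3]])

```text
t: 20.4
position: [0.3981, 0.21, 0.0331]
tool_rot: [0.031, 0.063, 0.998, -0.001]
ft_force: [-0.9, 1.5, -1.3]
gripper_width: 0.0464
```

```bash
python3 -c "
from h import *
now()"
```

```text
t 20.4 p [0.3981 0.21   0.0331] toolx [-0.99   0.126 -0.061] y [0.126 0.992 0.002] z [ 0.061 -0.006 -0.998] w 0.046426020854688985 F [-0.9  1.5 -1.3]
N 0.06309009885256514 lat 0.001260242521522654 nz 6.146495645314304e-05 th 0.16969395603349177
```

Emit:
servo_tool(moves=[[0.2,-0.03,0,0,0,0,4.3],[0.2,-0.03,0,0,0,0,4.3],[0,0,0,0,0,0,4.3]])

```text
t: 20.78
position: [0.4002, 0.2098, 0.0327]
tool_rot: [0.029, 0.063, 0.998, -0.001]
ft_force: [-0.6, -0.5, 1.7]
gripper_width: 0.0463
```

Run:
```python
from h import *
now()
a=capture("top");b=capture("side")
im=np.hstack([cv2.resize(a[220:380,130:270],None,fx=3,fy=3,interpolation=2),cv2.resize(b[140:300,140:265],None,fx=3,fy=3,interpolation=2)]);cv2.imwrite("pics/g7.png",im)
```

```text
t 20.775 p [0.4002 0.2098 0.0327] toolx [-0.99   0.125 -0.058] y [0.125 0.992 0.001] z [ 0.058 -0.006 -0.998] w 0.04626781933400195 F [-0.6 -0.5  1.7]
N 0.06512485701846221 lat 0.001240678221270058 nz -0.0006380524416477185 th 0.17287487535805876
```

View pics/g7.png

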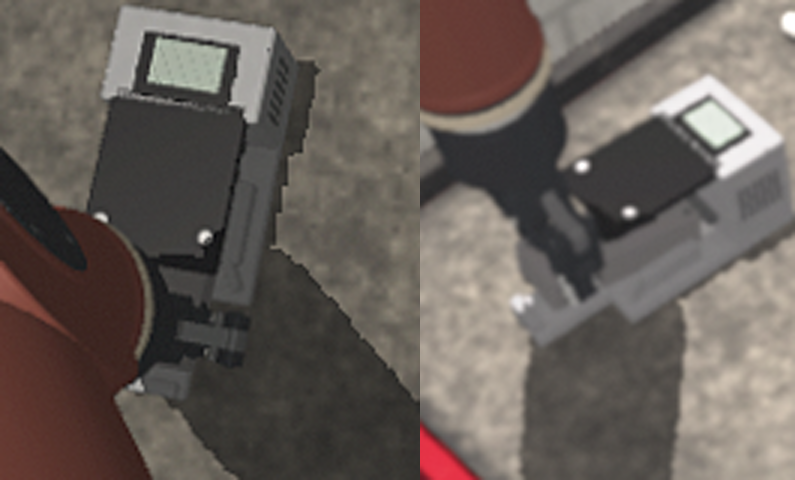

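The tail is raised, the nose is down under the roof and the gripper clears the roof at (150,290). The Fz change means the nose is touching the floor. Now I'll lower the tail, pivoting about the nose.

```bash
python3 -c "
from h import *
for t in (.12,.06,0.0): dock(.0645,-.0003,t,.001)" | grep -v ^t\
```

```text
target [0.3986 0.2097 0.0274]
j [-0.028  0.166 -0.613  2.155  0.185  0.816  0.687]
d cm [-0.17 -0.   -0.53] rot [-0.008 -0.052  0.001]
target [0.3978 0.2098 0.021 ]
j [-0.028  0.166 -0.613  2.155  0.185  0.816  0.687]
d cm [-0.24  0.01 -1.17] rot [-0.015 -0.112  0.001]
target [0.3975 0.2099 0.0146]
j [-0.028  0.166 -0.613  2.155  0.185  0.816  0.687]
d cm [-0.28  0.01 -1.81] rot [-0.023 -0.171  0.001]
```

Emit:
servo_tool(moves=[[-0.08,0,-0.27,-0.004,-0.026,0,4.3],[-0.08,0,-0.27,-0.004,-0.026,0,4.3],[-0.04,0,-0.32,-0.004,-0.03,0,4.3],[-0.03,0,-0.32,-0.004,-0.03,0,4.3],[0,0,0,0,0,0,4.3]])

```text
t: 21.5
position: [0.3989, 0.2099, 0.0206]
tool_rot: [0.089, 0.062, 0.994, -0.005]
ft_force: [-1.5, 1.2, -1.3]
gripper_width: 0.0465
```

```bash
python3 -c "
from h import *
now();dock(.0645,-.0003,0,.001)"
```

```text
t 21.5 p [0.3989 0.2099 0.0206] toolx [-0.976  0.123 -0.178] y [0.125 0.992 0.001] z [ 0.177 -0.022 -0.984] w 0.04648895004555201 F [-1.5  1.2 -1.3]
N 0.06558675902946424 lat 0.0011863751844321856 nz 0.00017115530780919576 th 0.051846243029967015
target [0.3975 0.2099 0.0146]
t 21.5 p [0.3989 0.2099 0.0206] toolx [-0.976  0.123 -0.178] y [0.125 0.992 0.001] z [ 0.177 -0.022 -0.984] w 0.04648895004555201 F [-1.5  1.2 -1.3]
j [-0.091  0.125 -0.614  2.243  0.318  0.697  0.514]
d cm [-0.14 -0.   -0.6 ] rot [-0.007 -0.051  0.   ]
```

Emit:
servo_tool(moves=[[-0.05,0,-0.2,-0.002,-0.018,0,4.3],[-0.05,0,-0.2,-0.002,-0.018,0,4.3],[-0.02,0,-0.15,-0.002,-0.012,0,4.3],[0,0,0,0,0,0,4.3]])

```text
t: 22.0
position: [0.3983, 0.2099, 0.0151]
tool_rot: [0.115, 0.062, 0.991, -0.006]
ft_force: [-0.6, 1.9, -1.0]
gripper_width: 0.0459
```

```bash
python3 -c "
from h import *
now()"
```

```text
t 22.0 p [0.3983 0.2099 0.0151] toolx [-0.966  0.122 -0.229] y [0.125 0.992 0.001] z [ 0.228 -0.027 -0.973] w 0.045928671908318355 F [-0.6  1.9 -1. ]
N 0.06529254370688975 lat 0.0011945758142272948 nz 0.00017114780170270766 th -0.00018702857374366944
```

Emit:
servo_tool(moves=[[0,0,-0.08,0,0,0,4.3],[0,0,-0.08,0,0,0,4.3],[0,0,0,0,0,0,4.3]])

```text
t: 22.38
position: [0.3983, 0.21, 0.015]
tool_rot: [0.115, 0.063, 0.991, -0.007]
ft_force: [0.2, 0.4, -1.6]
gripper_width: 0.0461
```

Run:
```python
from h import *
now()
a=capture("top");b=capture("side")
for n in("pack_center","pack_nose"):
  for c in("top","side"):
    print(n,c,[(e["score"],atz(c,e["uv"],.025 if n[5]=="c" else .012)) for e in place_of(c,n)[:1]])
cv2.imwrite("pics/g8.png",cv2.resize(b[180:280,150:270],None,fx=5,fy=5,interpolation=2))
```

```text
t 22.375 p [0.3983 0.21   0.015 ] toolx [-0.966  0.122 -0.23 ] y [ 0.126  0.992 -0.   ] z [ 0.228 -0.029 -0.973] w 0.04609537795158741 F [ 0.2  0.4 -1.6]
N 0.06535035811221564 lat 0.0012426610052641111 nz 0.00023590892630056225 th -0.0009431237069462695
pack_center top [(0.56, array([0.44263498, 0.20418553, 0.025     ]))]
pack_center side [(0.73, array([0.4474806 , 0.21172645, 0.025     ]))]
pack_nose top [(0.23, array([0.44316462, 0.20588274, 0.012     ]))]
pack_nose side [(0.65, array([0.50230184, 0.19557866, 0.012     ]))]
```

View pics/g8.png

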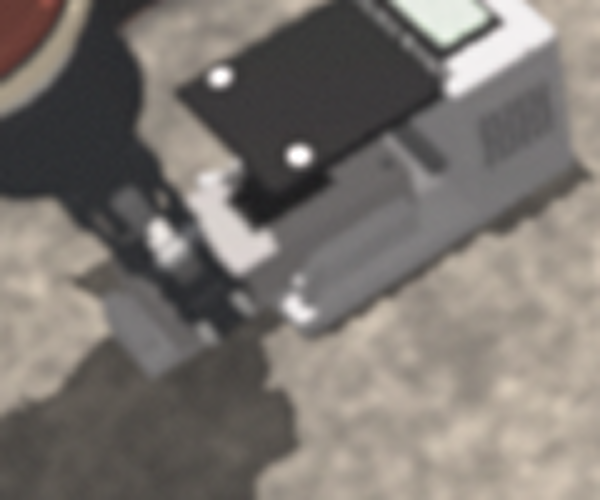

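Emit:
servo_tool(moves=[[0,0,-0.2,0,0,0,4.3],[0,0,-0.2,0,0,0,4.3]])

```text
t: 22.92
position: [0.3985, 0.21, 0.0147]
tool_rot: [0.117, 0.063, 0.991, -0.01]
ft_force: [-31.2, -11.4, 60.5]
gripper_width: 0.0463
```

```bash
python3 -c "
from h import *
now()"
```

```text
t 22.925 p [0.3985 0.21   0.0147] toolx [-0.965  0.122 -0.233] y [ 0.127  0.992 -0.005] z [ 0.23  -0.034 -0.973] w 0.04629453785173331 F [-31.2 -11.4  60.5]
N 0.0654966407703853 lat 0.0012467750585879829 nz 0.0001922963017482321 th -0.0037719481192853566
```

Emit:
servo_tool(moves=[[0,0,0.03,0,0,0,4.3],[0,0,0,0,0,0,4.3]])

```text
t: 23.18
position: [0.3986, 0.21, 0.0154]
tool_rot: [0.117, 0.063, 0.991, -0.01]
ft_force: [-0.2, 1.1, -1.0]
gripper_width: 0.0462
```

Emit:
servo_tool(moves=[[0,0,0,0,0,0,4.8],[0,0,0,0,0,0,5.4],[0,0,0,0,0,0,6.4],[0,0,0,0,0,0,6.4]])

```text
t: 23.68
position: [0.3987, 0.2094, 0.0148]
tool_rot: [0.117, 0.063, 0.991, -0.01]
ft_force: [1.0, 1.2, 0.1]
gripper_width: 0.0638
```

Emit:
servo_tool(moves=[[-0.4,0,1.5,0,0,0,6.4],[-0.6,0,2.5,0,0,0,6.4],[-0.5,0,4,0,0,0,6.4],[0,0,5,0,0,0,6.4],[0,-4,3,0,0,0,6.4],[1,-5,0,0,0,0,6.4],[1,-5,0,0,0,0,6.4],[0,0,0,0,0,0,6.4]])

```text
t: 24.68
position: [0.4026, 0.0655, 0.1811]
tool_rot: [0.118, 0.062, 0.991, -0.009]
ft_force: [-0.4, 0.0, 0.4]
gripper_width: 0.0644
```

Run:
```python
from h import *
st()
a=capture("top");b=capture("side")
for n,z in(("pack_center",.025),("pack_nose",.012),("cradle_stop",.022),("cradle_roof",.074),("penlight",.007),("tape_roll",.01)):
  for c in("top","side"):
    print(n,c,[(round(e["score"],2),np.round(atz(c,e["uv"],z),4)) for e in place_of(c,n)[:1]])
im=np.hstack([cv2.resize(a[210:370,145:245],None,fx=3.7,fy=3.7,interpolation=2),cv2.resize(b[150:270,150:260],None,fx=3.7,fy=3.7,interpolation=2)[:592] if 0 else cv2.resize(b[130:290,150:260],None,fx=3.7,fy=3.7,interpolation=2)]);cv2.imwrite("pics/g9.png",im)
```

```text
t 24.675 p [0.4026 0.0655 0.1811] toolx [-0.965  0.12  -0.235] y [ 0.125  0.992 -0.004] z [ 0.232 -0.033 -0.972] w 0.06436938255650997 F [-0.4  0.   0.4]
pack_center top [(0.72, array([0.4389, 0.204 , 0.025 ]))]
pack_center side [(0.9, array([0.4458, 0.2104, 0.025 ]))]
pack_nose top [(0.41, array([0.4376, 0.2167, 0.012 ]))]
pack_nose side []
cradle_stop top []
cradle_stop side [(0.78, array([0.3713, 0.2107, 0.022 ]))]
cradle_roof top [(0.84, array([0.4306, 0.2051, 0.074 ]))]
cradle_roof side [(0.96, array([0.4302, 0.2081, 0.074 ]))]
penlight top [(0.87, array([0.5794, 0.0055, 0.007 ]))]
penlight side [(0.79, array([0.5738, 0.0042, 0.007 ]))]
tape_roll top [(0.69, array([0.6533, 0.0314, 0.01  ]))]
tape_roll side [(0.87, array([0.653, 0.024, 0.01 ]))]
```

View pics/g9.png

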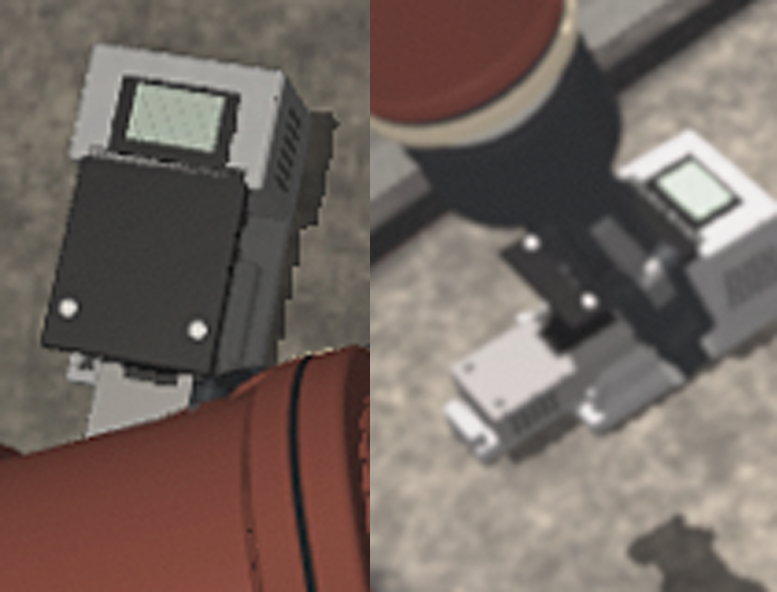

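The pack lies flat between the cheeks, inside the stop (stop at about (465,425), pack tail at (480,400)). The bystanders haven't moved. Handing in.

```bash
python3 -c "
from cell import *
print(hand_in())"
```

```text
the job is handed in; nothing more can be done
None
```

The pack is docked in the charger, let go, and the job was handed in at about 25 s of the 59 s limit. No verdict was reported.

**What I did:** I lifted the pack level out of the block by its rib and set it flat on the worktop. I then gripped its sides near the tail and slid the tongue under the lip with the tail about 0.17 rad up. Last, I lowered the tail slowly until the pack lay flat, and let go.

**Last checks:**
- **Seating:** before release, the tool pose gave a pitch of about 0 and the nose about 6 mm past the lip's front edge. The pack was firm on the floor, with one brief press of about 60 N at the wrist (limit 120 N).
- **Picture:** the last one shows the pack flat between the cheeks and inside the tail stop, with the arm clear.
- **Bystanders:** the penlight and tape roll read within about 7 mm of where they started, which is within measurement error.

**What disagreed or could not be checked:**
- **Pack centre:** the top camera puts it about 1 mm from my estimated seat centre. The side camera reads about 9 mm off, outside the 6 mm tolerance. The side camera also read the pack 5–9 mm off when it lay on the worktop, so I trusted the top camera and the tool pose.
- **Tongue:** it is hidden under the roof. That it is under the lip follows from the tool pose and from the pack lying flat inside the stop, not from seeing it.
- **Nose detection:** after release, the top camera's nose reading was low-scoring and implausible, and the side camera found none.

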